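Fit the return spring to a cargo-bike centre stand

ROBOT

A 6-joint arm with a two-finger parallel gripper is mounted at the origin on the work surface. World frame = base frame: x ahead of the robot, y to its left, z up, the work surface at z = 0. Lengths are in m, angles in rad, forces in N, time in s.
With the tool pointing down it reaches from about 0.35 to 0.85 m from the base axis. Payload 8.1 kg.
Tool frame: the origin (TCP) lies between the finger pads; the fingertips stand 11 mm ahead of it and the grasp point (between the pads) lies 8 mm behind it (robot.tips_ahead is the distance from the TCP to the fingertips, in m); z points along the fingers, y is the line along which they close (so a half turn about z gives the same grasp; the last joint's range is limited). The gripper opens to 93 mm and grips with 3 to 60 N. Pads are 15 mm wide; open, the fingers measure 128 mm over their backs; the gripper's body (75 mm by 188 mm) begins 65 mm behind the grasp point.
Start: joints at [-1.431, 0.13, 1.488, -0, 1.523, -0.085], TCP at [0.134, -0.585, 0.193] pointing down, gripper open.
Joint ranges: [-2.96, 2.96], [-0.89, 2.26], [0.02, 2.5], [-1.34, 4.48], [0, 2.73], [-2.66, 2.66]. Speed limits (rad/s): [2.39, 2.39, 2.79, 3.14, 3.14, 3.14].

INTERFACE

Orientations are given as a rotation vector (axis times angle).
In Python, from plant import robot gives the robot as it stands. The module is installed in compiled form; this text tells all that it offers.
- The arm moves only by the tool move_arm, never from a script. Its argument "deltas" is one flat list of numbers, 7 for each row, row after row: the shift along the tool's x, y, z in m, then the turn, a rotation vector about the tool's x, y, z in rad, then the opening, from 0 (shut) to 1 (fully open). A call has 1 to 12 rows; each row is the pose to reach, as a shift and turn from the pose commanded when the call began, along the tool's axes at that moment; what a row does not reach only later rows make up. A row lasts 1/8 s, in which the tool goes at most 62.5 mm and 10.7 degrees, less where a joint would pass 70% of its speed; a pose out of reach is approached as far as the arm can. A call with a gripper value outside its range is refused whole. The fingers move at their own pace and stop on an object; "squeeze" is the grip in N (left out, the last holds). Time passes only in rows, so rows that repeat a pose let the fingers close. It gives the time, the measured TCP pose, the force, the opening and the grip force at its end, in the units of the state.
- robot.read_state(): the state, without advancing time (a new reading comes with each control period).
- robot.read_camera(name): name is "side" or "top"; returns (picture, depth): 420x560x3 uint8, red, green, blue; 420x560 float32, m along the optical axis (not along the pixel's ray), 0 where there is no reading.
- robot.camera_model(name): a dict with "K" (3x3 intrinsics, pixels), "k1" (the pictures are not rectified: a ray, as slopes to the right and down, at radius r is drawn at 1 + k1 r^2 times it, then the intrinsics apply), "R" (3x3) and "t" (3): a world point X has camera coordinates R X + t. Camera axes: x right, y down, z forward; pixel columns grow to the right and rows downward; lengths in m; the calibration is good to about 2 mm. A picture is of the moment at which its call begins. camera_model takes no time and is no camera call.
- robot.close_job(): hands the job in; it is judged then, once.
Trained networks look in the newest picture that a camera, given by its name, has taken for a name from the list of things; names that differ only in an ending like _2 or _b are one class to them, and where a whole thing is asked for, a point or a joint stands for the part that bears it (a point fixed in the world has none). Each returns a list of dicts, best first, with "confidence" (0 to 1); they miss things now and then, are a little off and sometimes report something else, mostly with a low value. They report only what shows in the picture. A call takes as long as a camera call. They do not tell look-alikes from the thing itself.
- robot.recognise(camera, label): "uv" ([column, row] in pixels, amid what is visible of it).
The state is a dict: "t": time; "q": joint angles; "dq": joint speeds; "joint_torque": joint torques, N m; "tool_pos": TCP position; "orientation": TCP orientation; "force": force on the tool from outside, world axes, zero at the start; "wrist_torque": the same for the moment, N m; "opening": finger opening in m; "gripper_force": force on a finger pad.
Only numpy, scipy, OpenCV 4.12 (cv2) and the standard library are available. Lean on these libraries where they do the work, as an engineer would, in place of code of your own. Each camera call takes 0.05 s, during which the arm holds its last target. There are 200 camera calls.

TASK

Fit the tension spring from the wooden rest to the bicycle stand frame: put its pin fully down into the hole of the anchor plate, feeling for the hole because the plate sits a little differently on every frame, then stretch the spring and drop its eye over the far headed post so that it stays there under tension when you let go. Work gently, by feel and with light pressure, never ramming or wedging a part, do not stretch the spring by more than 55 mm, and leave the tin, hub, bearing cup and wrench where they are.

Things in the scene. Friction and masses are not known exactly. Their poses are not given: they have to be found in the camera images.
- frame: Green stand frame bolted to the bench, on a dark steel foot 262 x 78 mm (x = -55 to 207 mm). Origin on the bench top under the middle of the range in which the hole may be; x points along the frame from the hole to the post, z up. The stand's leg, a 22 mm tube, sticks out low to -y at x = 174 mm, top 35 mm above the bench.
- search_start (a point): Point on the anchor plate's top face, 55 mm above the bench, at the frame's x = -14 mm, y = 0. The hole lies 3 to 25 mm from here along the frame's x, towards the post; just where is not measured, as the plate can be clamped anywhere in that range. Plate 68 (x) x 50 x 8 mm, steel; one round through hole of 8 mm in its middle, rim chamfered 1 mm; free below to 8 mm above the bench.
- anchor_side (a point): Point at the anchor plate's +y edge, at its top, at the frame's x = 0. The plate rests on rubber: pressed, it gives straight down 1 mm per 1.5 N, at most 5 mm, then is hard. It does not give sideways.
- post_top (a point): Centre of the top of the post, 56.5 mm above the bench, at the frame's x = 174 mm, y = 0. Head 12 mm diameter, 2.5 mm thick, on a shank 8 mm diameter; 7.5 mm between the head and the pad.
- pad (a point): Centre of the top of the flat pad on which the post stands, 46.5 mm above the bench; 114 (x) x 40 mm, from the frame's x = 88 to 202 mm. The eye end of the spring lies and slides on it once the pin is home.
- pin_tab (a point): Centre of the flat steel tab at the pin end of the spring: 34 (x) x 12 (y) x 28 (z) mm, grip it across y, in its upper half when over the plate. x points along the spring to the eye end, z up. Its flat underside, 14 mm below, is the shoulder that sits on the anchor plate; from its middle a 6 mm pin, 26 mm long, its end slightly tapered, points straight down. Whole spring 0.19 kg.
- pin_tip (a point): Tip of the pin, 40 mm straight below pin_tab, same axes; 29 mm above the bench when home. Under tension the pin sticks where it is in the hole by friction: lift the eye end by tilting the spring about the pin (about 0.1 rad) rather than straight up, so that the pin stays down.
- coil (a point): Middle of the steel coil, 18 mm diameter, 66 mm long, between the tabs (50 mm from the pin axis, 12 mm above the shoulder). It only stretches, it does not bend. At the start it lies level in the groove of a wooden rest 46 mm long, 70 mm wide, 40 mm high (groove sides 47), tabs, pin and eye hanging free beyond the rest.
- eye_tab (a point): Centre of the like tab (34 x 12 x 28 mm) at the eye end, 104 mm from pin_tab along the spring's x when closed; grip it across y at mid-height (a low, firm grip keeps the spring from pitching in the hand when it is pulled). Same axes.
- eye (a point): Centre of the eye: a flat steel ring, vertical axis, 19 mm inner and 29 mm outer diameter, 6 mm high, its underside 8 mm below the undersides of the tabs; 32 mm beyond eye_tab along x, 19 mm below it, 136 mm from the pin axis when closed. With the shoulder home its underside is level with the pad (0.5 mm above).
- stretch (a joint): Stretch of the spring in m, 0 when closed; pull is about 2.2 N to begin to open and 0.18 N more per mm (7 N at 28 mm); hard stop at 62 mm.
- tin: Bystander: small black grease tin 60 mm across, 50 mm high, origin at its underside.
- hub: Bystander: aluminium wheel hub standing on end, 44 mm across, 82 mm high with axle, origin at its underside.
- cup: Bystander: dark steel bearing cup, ring 48 mm across, 14 mm high, origin at its underside.
- wrench: Bystander: wrench lying on the bench, origin at its underside.
Mind the look-alikes: they are no part of the job. Leave any white or yellow look-alike of the part that bears pin_tab alone.

How it is judged:
On the way, in this order (a step that is already met when the one before it is completed fails the run):
1. the pin is in the hole of the anchor plate, down to its shoulder (z of pin_tip in the frame of frame below 0.036 m and y of pin_tip in the frame of frame between -0.006 and 0.006 m and x of pin_tip in the frame of frame between -0.019 and 0.019 m), for 0.2 s.
2. the eye is round the post, below its head, with the spring stretched (all of step 1 and x of eye in the frame of frame between 0.162 and 0.177 m and y of eye in the frame of frame between -0.007 and 0.007 m and z of eye in the frame of frame below 0.0515 m and value of joint stretch above 0.015 m), for 0.2 s.
At the end, for the whole second after the job is handed in: The pin is in the hole, its shoulder within 7 mm of home; the eye is round the post and below its head (eye centre under 51.5 mm above the bench, within 7 mm of the frame's centre line); the spring is stretched by more than 15 mm, level within 0.15 rad, and at rest (all of step 2 and linear speed of spring below 0.02 m/s and angular speed of spring below 0.2 rad/s and angle between spring's own z axis and vertical below 0.15 rad); the robot touches nothing.
It fails at once if the spring is rammed or wedged: its contact forces on the frame together pass 60 N (the stretched spring alone gives about 20 N) (contact force between spring and frame above 60 N).
It fails at once if the robot presses on the frame with more than 30 N (contact force between any of the fingers, the arm and frame above 30 N).
It fails at once if the spring is stretched by more than 57 mm (value of joint stretch above 0.057 m).
It fails at once if a bystander is moved by more than 20 mm (distance of any of tin, hub, cup, wrench from where it was at the start of the episode above 0.02 m).
It also fails if it takes over 59 s, if anything falls off the work surface, if the arm or the gripper's body presses on something with over 40 N, if the wrist force passes 120 N, or if a joint passes its speed limit or range.

## Working session

There is one attempt and no reset: what is moved stays moved. The work goes in short steps, Python scripts to look and compute and a tool call to move; the robot and the scene stay as the last step left them, time stands still between calls to the robot, and variables do not carry over. Pictures are saved under pics/ and viewed, at most 10 in all, crops included, and the job is handed in when it is done.

Besides the shell and the picture viewer there is one more tool, called in YAML: its name, and indented under it one key for each argument. move_arm: Moves the arm, as the interface text tells. Its arguments: {"type":"object","properties":{"deltas":{"type":"array","items":{"type":"number"}},"squeeze":{"type":"number"}},"required":["deltas"]}

```bash
mkdir -p pics; cat > h.py <<'E'
import numpy as np, cv2
from plant import robot
from scipy.spatial.transform import Rotation as Ro
def cam(n):
    m=robot.camera_model(n); return np.array(m["K"]),m["k1"],np.array(m["R"]),np.array(m["t"])
def slopes(n,uv):
    K,k1,R,t=cam(n); uv=np.atleast_2d(uv).astype(float)
    return cv2.undistortPoints(uv[:,None],K,np.array([k1,0,0,0,0.]))[:,0]
def world(n,uv,d):
    K,k1,R,t=cam(n); s=slopes(n,uv); d=np.atleast_1d(d)
    return (np.c_[s*d[:,None],d]-t)@R
def onplane(n,uv,z):
    K,k1,R,t=cam(n); s=slopes(n,uv); r=np.c_[s,np.ones(len(s))]@R; c=-R.T@t
    return c+r*((z-c[2])/r[:,2])[:,None]
def proj(n,X):
    K,k1,R,t=cam(n); p=np.atleast_2d(X)@R.T+t; p=p[:,:2]/p[:,2:]
    p=p*(1+k1*(p**2).sum(1))[:,None]; return p@K[:2,:2].T+K[:2,2]
def shot(n,f=None):
    a,d=robot.read_camera(n)
    if f: cv2.imwrite('pics/'+f,a[:,:,::-1])
    return a,d
E
python3 - <<'E'
from h import *
for n in("side","top"):
    a,d=shot(n,n+"0.png")
    K,k1,R,t=cam(n); print(n,K[0,0],(-R.T@t).round(3),R[2].round(2))
    for l in ["pin_tab","eye_tab","eye","coil","frame","post_top","search_start","anchor_side","pad","tin","hub","cup","wrench"]:
        for r in robot.recognise(n,l)[:3]:
            u=np.array(r["uv"]); z=d[int(u[1]),int(u[0])]; print(l,u.round(),round(r["confidence"],2),world(n,u,z).round(3))
s=robot.read_state();print(s)
print(robot.tips_ahead)
E
```

```text
side 444.43945726826496 [0.009 0.815 0.665] [ 0.45 -0.73 -0.51]
pin_tab [213. 268.] 0.94 [[0.541 0.24  0.055]]
pin_tab [314. 327.] 0.84 [[0.284 0.257 0.02 ]]
pin_tab [278. 263.] 0.68 [[0.455 0.11  0.015]]
eye_tab [324. 343.] 0.88 [[0.248 0.283 0.019]]
eye_tab [295. 249.] 0.78 [[0.443 0.048 0.019]]
eye_tab [202. 258.] 0.54 [[0.581 0.23  0.064]]
eye [324. 343.] 0.97 [[0.249 0.281 0.019]]
eye [296. 247.] 0.77 [[0.446 0.037 0.017]]
eye [345. 173.] 0.72 [[0.009 0.815 0.665]]
coil [283. 260.] 0.8 [[0.448 0.099 0.017]]
coil [218. 270.] 0.76 [[0.538 0.227 0.044]]
coil [313. 331.] 0.68 [[0.282 0.264 0.018]]
frame [298. 201.] 0.64 [[ 0.563 -0.187  0.004]]
post_top [296. 196.] 0.93 [[ 0.579 -0.202  0.006]]
search_start [296. 201.] 0.57 [[ 0.565 -0.175  0.008]]
search_start [214. 274.] 0.17 [[0.529 0.253 0.054]]
anchor_side [294. 198.] 0.94 [[ 0.579 -0.191  0.007]]
anchor_side [203. 257.] 0.57 [[0.58  0.227 0.063]]
pad [296. 197.] 0.58 [[ 0.578 -0.199  0.007]]
tin [204. 223.] 0.64 [[0.688 0.094 0.046]]
hub [149. 314.] 0.93 [[0.557 0.419 0.061]]
cup [222. 352.] 0.71 [[0.409 0.391 0.012]]
wrench [
[... 1344 characters left out ...]
86 0.217 0.066]]
{'t': 1.4, 'q': array([-1.43139871e+00,  1.30424337e-01,  1.48817224e+00, -1.05952423e-05,
        1.52299728e+00, -8.54046867e-02]), 'dq': array([ 0.00080639, -0.00038148, -0.00145412, -0.00158572, -0.00085259,
       -0.00012171]), 'joint_torque': array([-6.80845869e-05, -5.59755206e+01, -4.92044592e+01,  7.67383212e-02,
        2.27957417e-02, -1.82875922e-06]), 'tool_pos': array([ 0.1337652 , -0.58491482,  0.19323593]), 'orientation': array([-3.12176706e+00, -3.52376239e-01,  1.66690868e-05]), 'force': array([-1.02819588,  0.41253548,  0.21783465]), 'wrist_torque': array([ 0.03692075, -0.02976552, -0.00150566]), 'gripper_force': 0.0, 'opening': 0.09284089607470687}
0.011
```

View pics/top0.png

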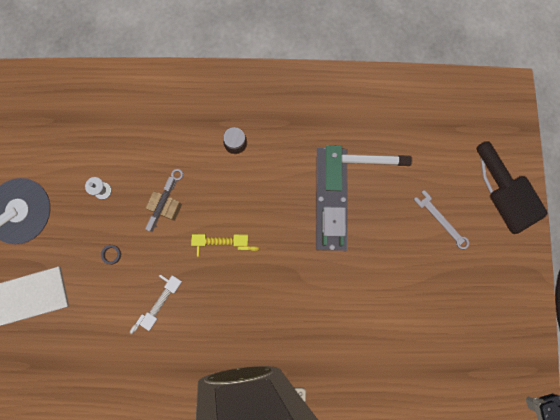

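View pics/side0.png

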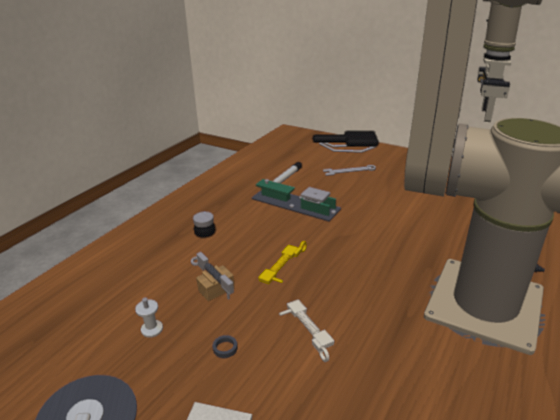

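The top view shows three candidates. The steel one on the wooden rest spans (150,228) to (177,174), and there are a white one at (155,305) and a yellow one at (220,240). The steel one on the rest fits the description. The frame is at (332,200), with the plate at (333,222) and the post near (333,160–170). I'll confirm this in enlarged crops.

```bash
python3 - <<'E'
from h import *
a=cv2.imread('pics/top0.png')
A=cv2.resize(a[162:237,140:190],None,fx=8,fy=8,interpolation=cv2.INTER_CUBIC)
B=cv2.resize(a[140:256,308:360],None,fx=600/116,fy=600/116,interpolation=cv2.INTER_CUBIC)
print(A.shape,B.shape)
cv2.imwrite('pics/crop1.png',np.hstack([A,B]))
d=None
E
```

```text
(600, 400, 3) (600, 269, 3)
```

View pics/crop1.png

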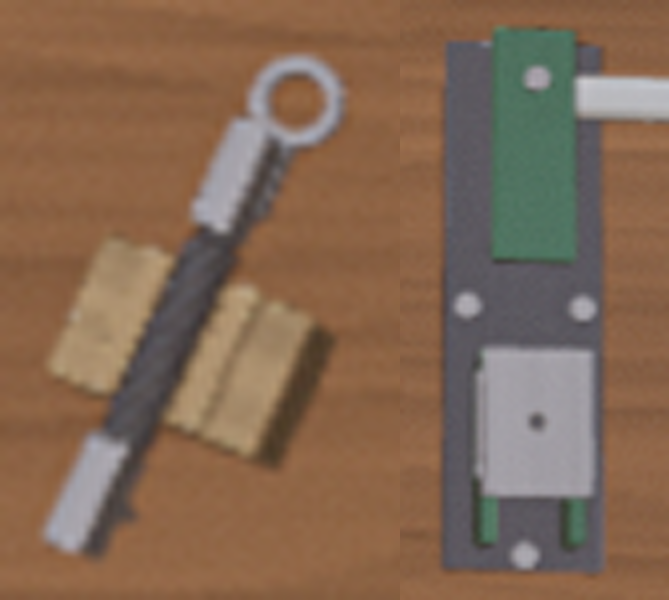

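```bash
python3 - <<'E'
from h import *
f=lambda x,y:[(x+.5)/8-.5+140,(y+.5)/8-.5+162]
s=600/116
g=lambda x,y:[(x-400+.5)/s-.5+308,(y+.5)/s-.5+140]
P=onplane('top',[f(86,492),f(231,175)],.065); E=onplane('top',[f(297,101)],.035)
print('pin,eyetab',P.round(4),'eye',E.round(4)); v=P[1]-P[0];print(np.linalg.norm(v),np.degrees(np.arctan2(v[1],v[0])));v=E[0]-P[0];print(np.hypot(*v[:2]),np.degrees(np.arctan2(v[1],v[0])))
H=onplane('top',[g(537,422),g(538.5,422)],.055);Q=onplane('top',[g(537,78)],.0565)
F=onplane('top',[g(446,42),g(602,46),g(602,571),g(443,569)],.006)
print('hole',H.round(4),'post',Q.round(4));print(F.round(4)); v=Q[0]-H[0];print(np.hypot(*v[:2]),np.degrees(np.arctan2(v[1],v[0])))
v=(F[0]+F[1]-F[2]-F[3])/2;print(np.hypot(*v[:2]),np.degrees(np.arctan2(v[1],v[0])))
# depth cross-check
a,d=robot.read_camera('top')
for n,p in dict(pin=f(86,492),eyet=f(231,175),plate=g(520,440),pad=g(534,170),foot=g(470,200)).items(): print(n,world('top',p,d[int(round(p[1])),int(round(p[0]))]).round(4))
E
```

```text
pin,eyetab [[0.4887 0.2625 0.065 ]
 [0.5846 0.2251 0.065 ]] eye [[0.615  0.2134 0.035 ]]
0.10295825977139368 -21.282885798633522
0.13554911477815262 -21.26235172202711
hole [[ 0.5015 -0.1708  0.055 ]
 [ 0.5016 -0.1715  0.055 ]] post [[ 0.6653 -0.1722  0.0565]]
[[ 0.6981 -0.1342  0.006 ]
 [ 0.6977 -0.2121  0.006 ]
 [ 0.4373 -0.2083  0.006 ]
 [ 0.4373 -0.1323  0.006 ]]
0.16372412168769845 -0.48892297607584595
0.2605905583761249 -0.6308794090687069
pin [[0.4884 0.2619 0.067 ]]
eyet [[0.5845 0.2251 0.0654]]
plate [[ 0.4933 -0.1631  0.0535]]
pad [[ 0.6232 -0.1718  0.0457]]
foot [[ 0.6176 -0.1457  0.0065]]
```

The crop confirms it: the steel spring lies on the wooden rest, with its pin tab at about (150.5,223.5) and its eye at about (177,174.5). The white and yellow ones are look-alikes. In the same crop the frame's hole is at (334.3,221.5) and the post at (334.3,155).

```bash
cat >> h.py <<'E'
def delta(pos,head=None,pitch=0.0):
    """shift/turn in tool axes to reach TCP pos, tool down, tool x heading (deg); pitch = rotation about world spring-y (rad, + lifts far end)"""
    s=robot.read_state(); R0=Ro.from_rotvec(s["orientation"])
    sh=R0.inv().apply(np.array(pos)-s["tool_pos"])
    if head is None: return sh.round(4)
    h=np.radians(head); D=np.array([[np.cos(h),np.sin(h),0],[np.sin(h),-np.cos(h),0],[0,0,-1]])
    T=Ro.from_rotvec(-pitch*np.array([-np.sin(h),np.cos(h),0]))*Ro.from_matrix(D)
    return np.r_[sh,(R0.inv()*T).as_rotvec()].round(4)
E
python3 - <<'E'
from h import *
print(delta((.47,-.3,.22),-21.3)); print(delta((.4885,.2622,.15),-21.3))
E
```

```text
[ 0.3913 -0.2028 -0.0268 -0.     -0.      0.5966]
[ 0.5346 -0.7467  0.0432 -0.     -0.      0.5966]
```

move_arm:
  deltas: [0.39,-0.203,-0.027,0,0,0.3,0.5,0.39,-0.203,-0.027,0,0,0.5966,0.5,0.39,-0.203,-0.027,0,0,0.5966,0.5,0.39,-0.203,-0.027,0,0,0.5966,0.5,0.39,-0.203,-0.027,0,0,0.5966,0.5,0.43,-0.35,-0.01,0,0,0.5966,0.5,0.535,-0.747,-0.02,0,0,0.5966,0.5,0.535,-0.747,-0.02,0,0,0.5966,0.5,0.535,-0.747,-0.02,0,0,0.5966,0.5,0.535,-0.747,-0.02,0,0,0.5966,0.5,0.535,-0.747,-0.02,0,0,0.5966,0.5,0.535,-0.747,-0.02,0,0,0.5966,0.5]
  squeeze: 45

```text
t: 2.95
tool_pos: [0.452, 0.0403, 0.2124]
orientation: [-3.087, 0.581, -0.002]
force: [1.5, -0.6, 0.5]
opening: 0.0465
gripper_force: 0.0
```

```bash
python3 - <<'E'
from h import *
print(delta((.4885,.2622,.10),-21.3),robot.read_state()["q"],robot.read_state()["tool_pos"])
E
```

```text
[-4.680e-02 -2.199e-01  1.124e-01 -4.000e-04 -1.300e-03 -2.000e-04] [-2.40075114e-02 -2.84156209e-01  1.84692160e+00 -9.47539769e-05
  1.57752664e+00  1.91872157e+00] [0.45202273 0.04032255 0.21238816]
```

move_arm:
  deltas: [-0.047,-0.22,0.06,0,0,0,0.5,-0.047,-0.22,0.06,0,0,0,0.5,-0.047,-0.22,0.06,0,0,0,0.5,-0.047,-0.22,0.112,0,0,0,0.5,-0.047,-0.22,0.112,0,0,0,0.5,-0.047,-0.22,0.112,0,0,0,0.5]

```text
t: 3.7
tool_pos: [0.4873, 0.26, 0.0992]
orientation: [3.086, -0.579, -0.003]
force: [0.4, 0.1, 0.6]
opening: 0.0463
gripper_force: 0.0
```

```bash
python3 - <<'E'
from h import *
print(delta((.4885,.2622,.051),-21.3),robot.read_state()["q"],robot.read_state()["tool_pos"])
E
```

```text
[ 0.0004 -0.0026  0.0482  0.0019  0.0014  0.0008] [ 3.97505608e-01  6.89479230e-02  1.72819593e+00 -3.62201313e-04
  1.34676029e+00  2.33936813e+00] [0.48731137 0.259976   0.09924452]
```

move_arm:
  deltas: [0,-0.002,0.025,0,0,0,0.5,0,-0.002,0.048,0,0,0,0.5,0,-0.002,0.048,0,0,0,0.5,0,-0.002,0.048,0,0,0,0.5]

```text
t: 4.2
tool_pos: [0.4904, 0.262, 0.0544]
orientation: [-3.086, 0.582, -0.004]
force: [-0.3, -0.4, 0.3]
opening: 0.0466
gripper_force: 0.0
```

```bash
python3 - <<'E'
from h import *
print(delta((.4885,.2622,.051),-21.3),robot.read_state()["tool_pos"])
a,d=shot('side')
u,v=proj('side',(.52,.25,.05))[0].astype(int);print(u,v)
b,_=shot('top');p,q=proj('top',(.52,.25,.05))[0].astype(int)
c=lambda a,u,v:cv2.resize(a[v-50:v+50,u-50:u+50,::-1],(400,400),interpolation=cv2.INTER_CUBIC)
cv2.imwrite('pics/g1.png',np.hstack([c(a,u,v),c(b,p,q)]))
E
```

```text
[-0.0018  0.0005  0.0034 -0.002  -0.0023 -0.0011] [0.49035072 0.26195209 0.05439666]
218 275
```

View pics/g1.png

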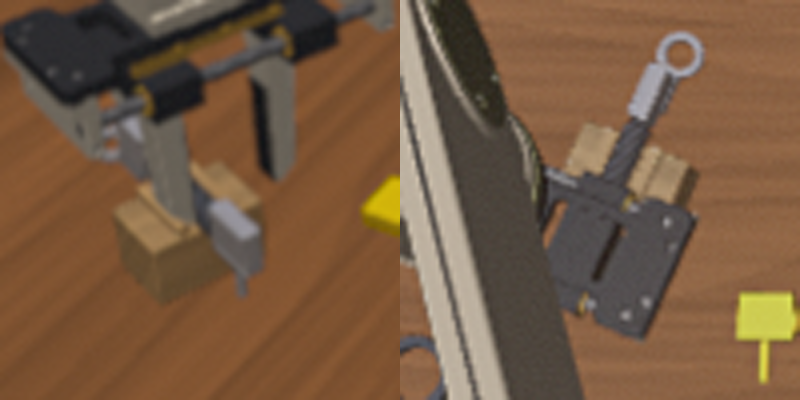

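```bash
python3 - <<'E'
from h import *
for n,X in dict(tip1=(.4904+.363*.028,.262+.932*.028,.043),tip2=(.4904-.363*.028,.262-.932*.028,.043),tabtop=(.4885,.2622,.065),pintip=(.4885,.2622,.011)).items():
    print(n,(proj('side',X)[0]-[168,225])*4)
E
```

```text
tip1 [187.0416412  266.02794251]
tip2 [276.50527387 221.99819667]
tabtop [231.32463056 213.05184641]
pintip [240.33441686 290.27964775]
```

```bash
python3 - <<'E'
from h import *
a,d=shot('side')
for c in [(170,150),(175,215),(180,222),(165,120),(275,170),(275,150)]:
    p=np.array(c)/4+[168,225]; print(c,world('side',p,d[int(round(p[1])),int(round(p[0]))]).round(4))
a,d=shot('top');p,q=proj('top',(.52,.25,.05))[0].astype(int)
for c in [(210,240),(222,260),(250,330)]:
    P=np.array(c)/4+[p-50,q-50]; print(c,world('top',P,d[int(round(P[1])),int(round(P[0]))]).round(4))
print((proj('top',(.4904,.262,.14))[0]-[p-50,q-50])*4, robot.read_state()["tool_pos"],robot.read_state()["t"])
E
```

```text
(170, 150) [[0.4912 0.2991 0.1307]]
(175, 215) [[0.4949 0.2978 0.087 ]]
(180, 222) [[0.5224 0.2654 0.0472]]
(165, 120) [[0.4731 0.3191 0.1688]]
(275, 170) [[0.4716 0.2436 0.0874]]
(275, 150) [[0.4705 0.2433 0.1007]]
(210, 240) [[0.4787 0.2124 0.1764]]
(222, 260) [[0.4645 0.1981 0.2061]]
(250, 330) [[0.447  0.2291 0.002 ]]
[137.79754141 226.54352883] [0.4897654  0.26243342 0.05347989] 4.4
```

```bash
python3 - <<'E'
from h import *
for i in range(2):
    a,d=shot('side'); 
p=np.array((175,215))/4+[168,225]
for r in range(270,300,2):
    u=int(168+172/4+ (r-270)*0.15); print(r,world('side',[u,r],d[r,u]).round(3)[0],end=' ')
print(robot.read_state()["tool_pos"],robot.read_state()["t"],robot.read_state()["q"],robot.read_state()["force"])
E
```

```text
270 [0.492 0.3   0.112] 272 [0.492 0.301 0.108] 274 [0.493 0.301 0.102] 276 [0.495 0.299 0.095] 278 [0.493 0.299 0.091] 280 [0.526 0.264 0.046] 282 [0.522 0.27  0.046] 284 [0.524 0.266 0.037] 286 [0.52  0.27  0.036] 288 [0.521 0.27  0.03 ] 290 [0.522 0.267 0.022] 292 [0.521 0.269 0.017] 294 [0.521 0.269 0.012] 296 [0.523 0.269 0.006] 298 [0.521 0.269 0.   ] [0.4892541  0.26241178 0.05278135] 4.5 [3.99942625e-01 1.21427923e-01 1.76204784e+00 1.16258215e-05
 1.25689942e+00 2.34259952e+00] [0.07245439 0.16587382 0.21755082]
```

```bash
python3 - <<'E'
from h import *
for z in (.182,.222,.26): print(proj('side',(.134,-.585,z)), proj('top',(.134,-.585,z)))
a=cv2.imread('pics/side0.png')[60:150,440:560]; b=cv2.imread('pics/top0.png')[330:420,440:560]
r=lambda x:cv2.resize(x,None,fx=3.3,fy=3.3,interpolation=cv2.INTER_CUBIC)
cv2.imwrite('pics/g2.png',np.hstack([r(a),r(b)]))
E
```

```text
[[482.97628552 126.70672822]] [[541.46631348 391.01422872]]
[[485.46049262 114.23312807]] [[552.95886927 395.37527013]]
[[487.84830572 102.07796098]] [[564.74493052 399.82456477]]
```

View pics/g2.png

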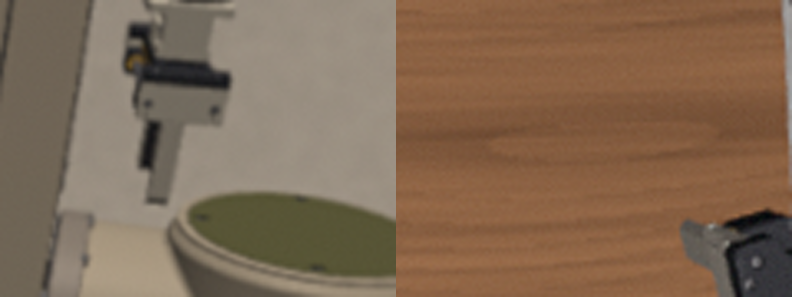

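The crop shows the fingertips about 36–40 mm higher than the reported TCP implies, near (487,121) in the side view. I'll close here as a harmless test of which one is right.

move_arm:
  deltas: [0,0,0,0,0,0,0.05,0,0,0,0,0,0,0.05,0,0,0,0,0,0,0.05,0,0,0,0,0,0,0.05]
  squeeze: 10

```text
t: 5.0
tool_pos: [0.4887, 0.2623, 0.0519]
orientation: [3.087, -0.581, -0.0]
force: [-0.8, -0.2, -0.4]
opening: 0.0113
gripper_force: 0.0
```

```bash
python3 - <<'E'
from h import *
a,d=shot('side'); s=robot.read_state(); print(s["opening"],s["tool_pos"],s["gripper_force"],s["t"])
b,_=shot('top'); 
cv2.imwrite('pics/g3.png',cv2.resize(a[215:335,150:290,::-1],(700,600),interpolation=cv2.INTER_CUBIC))
E
```

```text
0.0075170338398309385 [0.4887097  0.26224612 0.05190342] 0.0 5.05
```

View pics/g3.png

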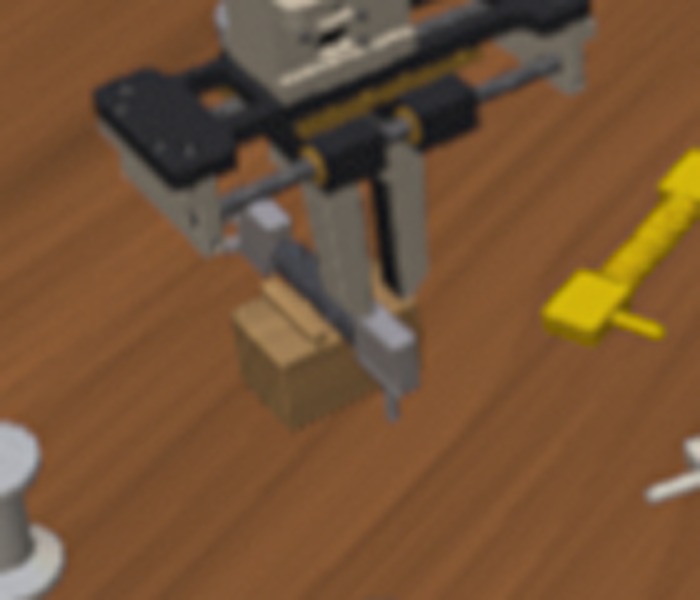

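Opening reads 7.5 mm with nothing gripped. The picture shows the fingers closed just above the tab, with the near fingertip at about (220,277) in the full image. The real fingertips are therefore higher than reported, so I'll measure the offset from the depth image.

```bash
python3 - <<'E'
from h import *
a,d=shot('side'); s=robot.read_state(); print(s["opening"],s["tool_pos"])
vv,uu=np.mgrid[225:300,190:250]; uv=np.c_[uu.ravel(),vv.ravel()]
X=world('side',uv,d[vv,uu].ravel())-s["tool_pos"]
h=np.radians(-21.3); ex=np.array([np.cos(h),np.sin(h),0]); ey=np.array([-np.sin(h),np.cos(h),0])
L=np.c_[X@ex,X@ey,X[:,2]]
m=(abs(L[:,0])<.06)&(abs(L[:,1])<.045)&(L[:,2]>.015)&(L[:,2]<.10)
for z in np.arange(.016,.1,.006):
    k=m&(abs(L[:,2]-z)<.003)
    if k.sum()>3:
        q=L[k]; n=q[q[:,1]>0.0]; f=q[q[:,1]<=0]
        print(round(z,3),len(n),n.min(0)[:2].round(4) if len(n) else '',n.max(0)[:2].round(4) if len(n) else '',np.median(n[:,1]).round(4) if len(n) else '',len(f),f.min(0)[:2].round(3) if len(f) else '',f.max(0)[:2].round(3) if len(f) else '')
# lower end of near finger along columns
for u in range(213,226):
    col=d[255:300,u]; j=np.argmax(np.abs(np.diff(col))>.015); print(u,255+j,world('side',[u,255+j],col[j]).round(4)[0]-s["tool_pos"])
E
```

```text
0.005208228582288707 [0.48872727 0.26223814 0.05192306]
0.016 5 [-0.0188  0.0011] [-0.0109  0.0059] 0.0041 0  
0.028 6 [-0.0124  0.0063] [-0.0094  0.0154] 0.01 14 [-0.012 -0.012] [-0.001 -0.002]
0.034 16 [-0.0127  0.0054] [0.0012 0.0184] 0.0125 20 [-0.013 -0.016] [-0.    -0.001]
0.04 24 [-0.0128  0.0057] [0.0054 0.0188] 0.0152 20 [-0.012 -0.016] [ 0.003 -0.001]
0.046 23 [-0.0118  0.0032] [0.0055 0.0194] 0.0138 24 [-0.013 -0.017] [ 0.    -0.002]
0.052 24 [-0.012  0.006] [0.0051 0.0199] 0.0178 21 [-0.013 -0.014] [ 0.001 -0.002]
0.058 23 [-0.0127  0.0046] [0.0052 0.0203] 0.0171 21 [-0.014 -0.016] [-0.001 -0.001]
0.064 24 [-0.0126  0.004 ] [0.0046 0.0209] 0.0149 23 [-0.014 -0.016] [ 0.003 -0.002]
0.07 26 [-0.0127  0.0036] [0.0053 0.0213] 0.0153 25 [-0.013 -0.017] [ 0. -0.]
0.076 25 [-0.013   0.0058] [0.0049 0.0215] 0.0166 23 [-0.013 -0.017] [ 0.001 -0.001]
0.082 30 [-0.012   0.0045] [0.0069 0.0217] 0.0178 27 [-0.013 -0.019] [ 0.003 -0.001]
0.088 23 [-0.0132  0.0051] [0.0056 0.0226] 0.0162 21 [-0.012 -0.018] [-0.003 -0.001]
0.094 12 [-0.0131  0.0075] [0.0002 0.0225] 0.0214 11 [-0.013 -0.019] [-0.009 -0.006]
213 259 [0.01257273 0.01746186 0.07067694]
214 264 [0.01217273 0.01686186 0.05767694]
215 269 [0.01207273 0.01586186 0.04407694]
216 272 [0.01017273 0.01606186 0.03717694]
217 273 [0.00767273 0.01626186 0.03567694]
218 274 [0.00267273 0.01916186 0.03717694]
219 275 [-0.00032727  0.01986186  0.03617694]
220 276 [-0.00302727  0.02026186  0.03497694]
221 277 [-0.00322727  0.01776186  0.03057694]
222 277 [-0.00572727  0.01766186  0.03157694]
223 277 [-0.00612727  0.01506186  0.02987694]
224 278 [-0.00702727  0.01336186  0.02637694]
225 289 [ 7.27258179e-05  6.26185906e-03 -1.18230569e-02]
```

The real fingertips are about 28 mm above the reported TCP, where they should be 11 mm below it. So the reported TCP is about 39 mm too low. The pads also sit about 3 mm to -x. I'll open and go down with that corrected.

move_arm:
  deltas: [0,0,0,0,0,0,0.4,0,0,0,0,0,0,0.4,0.003,0.001,0,0,0,0,0.4,0.003,0.001,0.015,0,0,0,0.4,0.003,0.001,0.03,0,0,0,0.4,0.003,0.001,0.039,0,0,0,0.4,0.003,0.001,0.039,0,0,0,0.4,0.003,0.001,0.039,0,0,0,0.4]

```text
t: 6.15
tool_pos: [0.4914, 0.2603, 0.0131]
orientation: [-3.087, 0.581, -0.0]
force: [-0.1, 0.4, 0.2]
opening: 0.0372
gripper_force: 0.0
```

move_arm:
  deltas: [0,0,0,0,0,0,0.0,0,0,0,0,0,0,0.0,0,0,0,0,0,0,0.0,0,0,0,0,0,0,0.0,0,0,0,0,0,0,0.0]
  squeeze: 12

```text
t: 6.78
tool_pos: [0.4914, 0.2604, 0.0132]
orientation: [-3.087, 0.581, -0.001]
force: [-0.0, 0.2, 1.7]
opening: 0.0122
gripper_force: 12.0
```

```bash
python3 - <<'E'
from h import *
s=robot.read_state(); print(s)
a,d=shot('side'); 
vv,uu=np.mgrid[225:300,190:250]; uv=np.c_[uu.ravel(),vv.ravel()]
X=world('side',uv,d[vv,uu].ravel())-s["tool_pos"]
for u in range(213,226,2):
    col=d[255:310,u]; j=np.argmax(np.abs(np.diff(col))>.01); print(u,255+j,world('side',[u,255+j],col[j]).round(4)[0])
E
```

```text
{'t': 6.775, 'q': array([3.94982476e-01, 1.74582392e-01, 1.78241600e+00, 8.18332861e-05,
       1.18412423e+00, 2.33751477e+00]), 'dq': array([-0.00219449,  0.00051858,  0.0003441 ,  0.0005938 ,  0.00010259,
       -0.00093251]), 'joint_torque': array([-3.18342783e-01, -5.17632651e+01, -4.28736985e+01, -2.00722958e-01,
       -7.04637123e-02,  1.10464866e-02]), 'tool_pos': array([0.49138879, 0.26035986, 0.01321868]), 'orientation': array([-3.08715779e+00,  5.80553412e-01, -5.51848058e-04]), 'force': array([-0.02035684,  0.18285095,  1.7375931 ]), 'wrist_torque': array([ 0.12992038, -0.00768039, -0.04274082]), 'gripper_force': 11.992229372262955, 'opening': 0.012201895933464118}
213 266 [0.4759 0.3098 0.1353]
215 268 [0.4758 0.305  0.1271]
217 265 [0.4691 0.3057 0.1376]
219 268 [0.468  0.3023 0.1283]
221 267 [0.4674 0.2969 0.1272]
223 266 [0.4642 0.2943 0.1292]
225 265 [0.4628 0.2898 0.1291]
```

move_arm:
  deltas: [0,0,0,0,0,0,0.0,0,0,0,0,0,0,0.0,0,0,-0.01,0,0,0,0.0,0,0,-0.03,0,0,0,0.0,0,0,-0.06,0,0,0,0.0,0,0,-0.08,0,0,0,0.0,0,0,-0.08,0,0,0,0.0,0,0,-0.08,0,0,0,0.0]
  squeeze: 50

```text
t: 7.82
tool_pos: [0.4906, 0.26, 0.0922]
orientation: [3.087, -0.581, -0.002]
force: [-0.3, -0.8, -2.2]
opening: 0.0118
gripper_force: 50.0
```

```bash
python3 - <<'E'
from h import *
s=robot.read_state(); print(s["tool_pos"],s["force"],s["wrist_torque"],s["opening"])
a,d=shot('side','s4.png'); b,e=shot('top')
h=np.radians(-21.3); ex=np.array([np.cos(h),np.sin(h),0])
# spring points by depth, both cameras
for n,dd in(('side',d),('top',e)):
    for l in('eye','eye_tab','coil','pin_tab'):
        for r in robot.recognise(n,l)[:3]:
            u=np.array(r["uv"]);X=world(n,u,dd[int(u[1]),int(u[0])])[0]
            if X[2]>.08: print(n,l,u.round(),X.round(3),((X-s["tool_pos"])@ex).round(4))
print(delta((.501,-.171,.11),-.55))
E
```

```text
[0.490625   0.25996215 0.0921771 ] [-0.28157954 -0.79360384 -2.20098456] [ 0.03125077  0.10154588 -0.01682186] 0.011797008877256559
side eye [199. 229.] [0.578 0.228 0.141] 0.0928
side coil [224. 245.] [0.489 0.254 0.145] 0.0003
side pin_tab [221. 247.] [0.485 0.27  0.153] -0.0094
top eye [162. 177.] [0.581 0.222 0.143] 0.0983
top eye_tab [165. 177.] [0.585 0.219 0.126] 0.1028
top coil [159. 182.] [0.57  0.227 0.143] 0.086
top pin_tab [160. 187.] [0.56  0.226 0.135] 0.0766
[ 1.659e-01  3.981e-01 -1.720e-02  2.000e-04  3.000e-04 -3.622e-01]
```

View pics/s4.png

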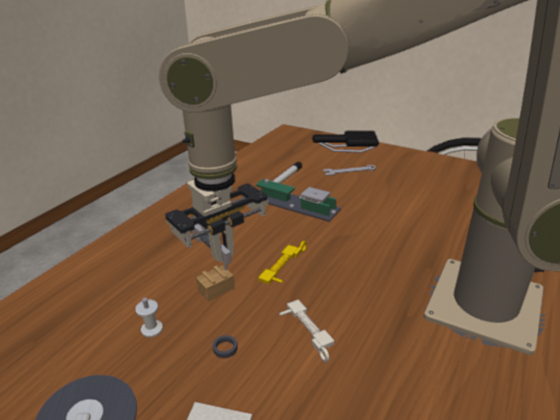

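The side view shows the spring lifted clear of the rest at about (220,245), level, with the bystanders untouched. Next I'll carry it over to the plate.

```bash
python3 - <<'E'
from h import *
print(delta((.5047,-.1718,.1),-.55))
E
```

```text
[ 1.696e-01  3.975e-01 -7.200e-03  2.000e-04  3.000e-04 -3.622e-01]
```

move_arm:
  deltas: [0.015,0.035,-0.007,0,0,-0.03,0,0.035,0.08,-0.007,0,0,-0.08,0,0.055,0.13,-0.007,0,0,-0.12,0,0.075,0.18,-0.007,0,0,-0.17,0,0.097,0.23,-0.007,0,0,-0.21,0,0.12,0.28,-0.007,0,0,-0.26,0,0.14,0.33,-0.007,0,0,-0.3,0,0.155,0.365,-0.007,0,0,-0.33,0,0.165,0.385,-0.007,0,0,-0.35,0,0.1696,0.3975,-0.007,0,0,-0.3622,0,0.1696,0.3975,-0.007,0,0,-0.3622,0,0.1696,0.3975,-0.007,0,0,-0.3622,0]

```text
t: 9.82
tool_pos: [0.5048, -0.1708, 0.0999]
orientation: [-3.141, 0.015, 0.0]
force: [-0.4, 0.1, -2.0]
opening: 0.0118
gripper_force: 50.0
```

```bash
python3 - <<'E'
from h import *
s=robot.read_state(); print(s["tool_pos"],s["force"],s["wrist_torque"],s["opening"],delta((.5047,-.1718,.1),-.55))
a,d=shot('side'); b,e=shot('top')
u,v=proj('side',(.56,-.17,.09))[0].astype(int);p,q=proj('top',(.58,-.17,.09))[0].astype(int)
c=lambda a,u,v:cv2.resize(a[v-50:v+50,u-50:u+50,::-1],(400,400),interpolation=cv2.INTER_CUBIC)
cv2.imwrite('pics/g5.png',np.hstack([c(a,u,v),c(b,p,q)])); print(u,v,p,q)
E
```

```text
[ 0.50476382 -0.17083382  0.09986856] [-0.37444897  0.05889515 -2.00555857] [0.04443967 0.15161697 0.04164   ] 0.011835211741196328 [-0.0001  0.001  -0.0001 -0.0004  0.0002  0.0003]
296 177 335 185
```

View pics/g5.png

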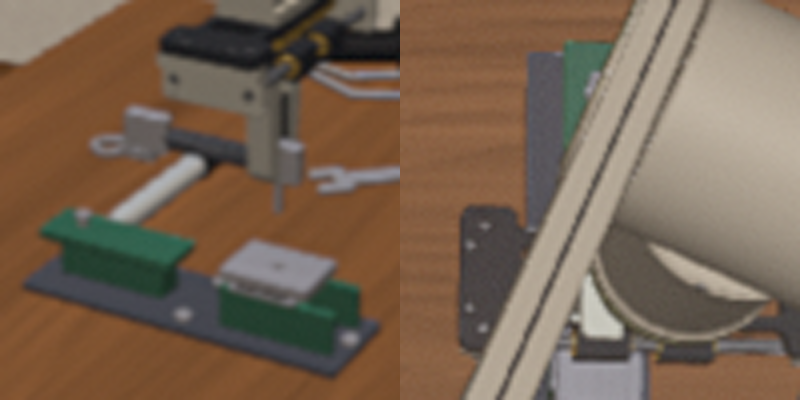

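The side crop shows the spring level above the frame, with the pin tip at (279,212), the hole at (280,267) and the post at (83,213) in crop pixels. Cross-checking against the calibration:

```bash
python3 - <<'E'
from h import *
f=lambda x,y:[(x+.5)/4-.5+246,(y+.5)/4-.5+127]
print('hole',onplane('side',[f(280,267)],.055),'post',onplane('side',[f(83,213)],.0565),'pin@.098',onplane('side',[f(279,212)],.0979),'eye@.119',onplane('side',[f(108,144)],.119))
print(robot.read_state()["tool_pos"])
E
```

```text
hole [[ 0.49701515 -0.16913995  0.055     ]] post [[ 0.66261853 -0.17111284  0.0565    ]] pin@.098 [[ 0.49881883 -0.16966164  0.0979    ]] eye@.119 [[ 0.63778812 -0.1703376   0.119     ]]
[ 0.50483005 -0.17076895  0.09993592]
```

move_arm:
  deltas: [-0.002,0,0.02,0,0,0,0,-0.002,0,0.036,0,0,0,0,-0.002,0,0.04,0,0,0,0,-0.002,0,0.043,0,0,0,0,-0.002,0,0.045,0,0,0,0,-0.002,0,0.045,0,0,0,0,-0.002,0,0.045,0,0,0,0]

```text
t: 10.8
tool_pos: [0.5031, -0.1719, 0.0553]
orientation: [3.141, -0.015, 0.001]
force: [0.7, 0.0, -2.2]
opening: 0.0116
gripper_force: 50.0
```

move_arm:
  deltas: [0,0,0.002,0,0,0,0,0,0,0.003,0,0,0,0,0,0,0.003,0,0,0,0,0,0,0.003,0,0,0,0]

```text
t: 11.3
tool_pos: [0.5032, -0.1719, 0.0522]
orientation: [3.141, -0.015, 0.001]
force: [2.2, -0.3, -0.7]
opening: 0.0117
gripper_force: 50.0
```

move_arm:
  deltas: [0.001,0,0,0,0,0,0,0.0015,0,0,0,0,0,0,0.0015,0,0.001,0,0,0,0,0.0015,0,0.002,0,0,0,0]

```text
t: 11.8
tool_pos: [0.504, -0.1716, 0.0497]
orientation: [-3.141, 0.015, 0.001]
force: [0.1, -0.5, -2.2]
opening: 0.0116
gripper_force: 50.0
```

move_arm:
  deltas: [0,0,0.002,0,0,0,0,0,0,0.004,0,0,0,0,0,0,0.006,0,0,0,0,0,0,0.006,0,0,0,0]

```text
t: 12.3
tool_pos: [0.5041, -0.1716, 0.0437]
orientation: [-3.141, 0.015, 0.001]
force: [-1.1, -0.1, -2.1]
opening: 0.0118
gripper_force: 50.0
```

move_arm:
  deltas: [-0.0005,0,0.002,0,0,0,0,-0.0005,0,0.005,0,0,0,0,-0.0005,0,0.008,0,0,0,0,-0.0005,0,0.009,0,0,0,0,-0.0005,0,0.009,0,0,0,0]

```text
t: 12.92
tool_pos: [0.5037, -0.1717, 0.0348]
orientation: [-3.141, 0.015, 0.0]
force: [0.2, -0.1, -0.9]
opening: 0.0119
gripper_force: 50.0
```

move_arm:
  deltas: [0,0,0.001,0,0,0,0,0,0,0.002,0,0,0,0,0,0,0.003,0,0,0,0,0,0,0.003,0,0,0,0]

```text
t: 13.42
tool_pos: [0.5037, -0.1717, 0.0318]
orientation: [-3.141, 0.015, 0.0]
force: [-0.6, 0.3, -2.3]
opening: 0.0114
gripper_force: 50.0
```

```bash
python3 - <<'E'
from h import *
s=robot.read_state(); print(s["tool_pos"],s["force"],s["wrist_torque"],s["opening"])
a,d=shot('side');u,v=296,177
cv2.imwrite('pics/g6.png',cv2.resize(a[v-40:v+60,u-60:u+60,::-1],(720,600),interpolation=cv2.INTER_CUBIC))
E
```

```text
[ 0.50368007 -0.17167071  0.03182956] [-0.60696256  0.30062124 -2.2691938 ] [0.00362294 0.07990762 0.03385116] 0.011442565664064801
```

View pics/g6.png

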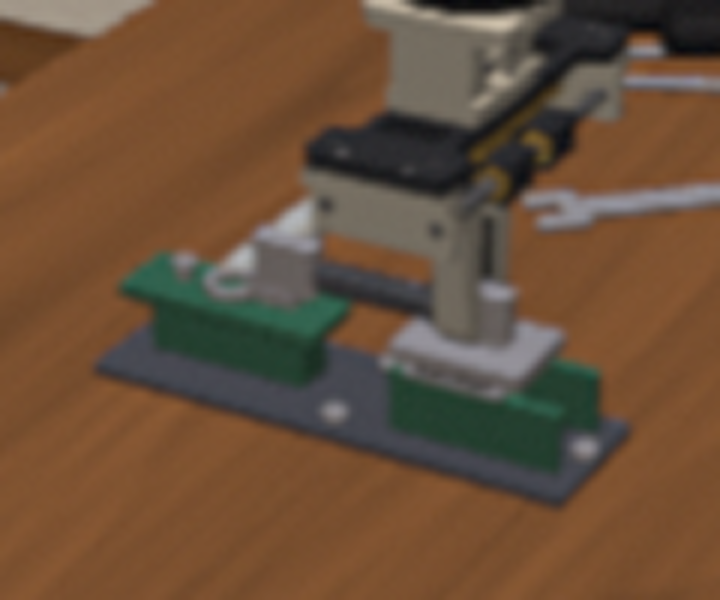

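The picture shows the pin in the hole with the tab close to the plate. The eye is at (225,280), just above the pad and short of the post at (185,262). I'll press lightly to seat it.

move_arm:
  deltas: [0,0,0.001,0,0,0,0,0,0,0.002,0,0,0,0,0,0,0.002,0,0,0,0]

```text
t: 13.85
tool_pos: [0.5039, -0.1718, 0.0305]
orientation: [3.141, -0.015, 0.0]
force: [-3.1, 1.7, 4.2]
opening: 0.0115
gripper_force: 50.0
```

move_arm:
  deltas: [0,0,-0.001,0,0,0,0,0,0,-0.001,0,0,0,0,0,0,-0.001,0,0,0,0.2,0,0,-0.001,0,0,0,0.4,0,0,-0.002,0,0,0,0.45,0,0,-0.01,0,0,0,0.45,0.03,0,-0.015,0,0,0,0.45,0.08,0,-0.015,0,0,0,0.45,0.104,0,-0.01,0,0,0,0.45,0.104,0,0,0,0,0,0.45,0.104,0,0,0,0,0,0.45]

```text
t: 15.22
tool_pos: [0.6058, -0.1723, 0.0284]
orientation: [-3.14, 0.015, 0.005]
force: [-0.3, 1.0, 0.3]
opening: 0.0419
gripper_force: 0.0
```

```bash
python3 - <<'E'
from h import *
s=robot.read_state(); print(s["tool_pos"],s["force"],s["wrist_torque"],s["opening"])
a,d=shot('side');u,v=296,177
cv2.imwrite('pics/g7.png',cv2.resize(a[v-40:v+60,u-60:u+60,::-1],(720,600),interpolation=cv2.INTER_CUBIC))
E
```

```text
[ 0.60581333 -0.17225033  0.02835964] [-0.2990063   0.99246532  0.2639386 ] [ 0.02584203 -0.0288133  -0.04470634] 0.0419461247826642
```

View pics/g7.png

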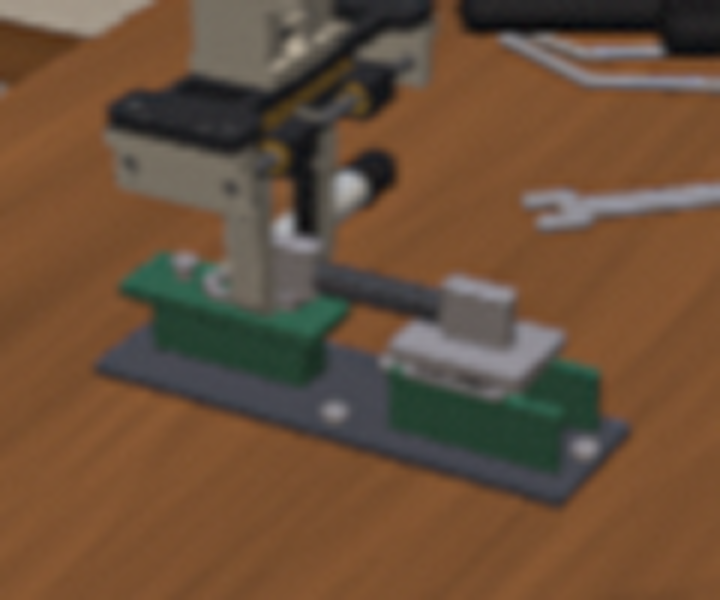

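The picture shows the pin tab seated on the plate with the spring lying free and level, and the fingers straddling the eye tab. I'll lower to mid-height and grip.

move_arm:
  deltas: [0.002,0,0.004,0,0,0,0.45,0.002,0,0.006,0,0,0,0.45,0.002,0,0.006,0,0,0,0.3,0.002,0,0.006,0,0,0,0.0,0.002,0,0.006,0,0,0,0.0,0.002,0,0.006,0,0,0,0.0]
  squeeze: 20

```text
t: 16.02
tool_pos: [0.6099, -0.1728, 0.0241]
orientation: [3.141, -0.015, 0.0]
force: [-0.2, 0.6, 0.7]
opening: 0.012
gripper_force: 20.0
```

move_arm:
  deltas: [0,0,0,0,0,0,0.0,0,0,0,0,0,0,0.0,0,0,0,0,0,0,0.0]
  squeeze: 55

```text
t: 16.4
tool_pos: [0.6099, -0.1728, 0.0241]
orientation: [3.142, -0.015, 0.0]
force: [-0.7, -1.3, 0.2]
opening: 0.0118
gripper_force: 55.0
```

```bash
python3 - <<'E'
from h import *
s=robot.read_state(); print(s["tool_pos"],s["force"],s["wrist_torque"],s["opening"],delta((.6078,-.1728,.0225),-.6))
E
```

```text
[ 0.60986826 -0.17277286  0.02408062] [-0.73154755 -1.2659365   0.2057492 ] [-0.01168193  0.07398159  0.01315131] 0.011816315514779751 [-0.0021  0.      0.0016  0.     -0.0002  0.0008]
```

move_arm:
  deltas: [0.003,0,0,0,0,0,0,0.005,0,0,0,0,0,0,0.0057,0,-0.0025,0,0.022,0,0,0.0064,0,-0.0052,0,0.045,0,0,0.007,0,-0.0077,0,0.068,0,0,0.0075,0,-0.0104,0,0.09,0,0,0.0075,0,-0.0104,0,0.09,0,0,0.0075,0,-0.0104,0,0.09,0,0]

```text
t: 17.4
tool_pos: [0.6172, -0.1729, 0.0345]
orientation: [3.138, -0.015, 0.141]
force: [-2.8, -0.6, 0.6]
opening: 0.0119
gripper_force: 55.0
```

```bash
python3 - <<'E'
from h import *
s=robot.read_state(); print(s["tool_pos"],s["force"],s["wrist_torque"],s["opening"])
a,d=shot('side');u,v=296,177
cv2.imwrite('pics/g8.png',cv2.resize(a[v-20:v+40,u-60:u+20,::-1],(800,600),interpolation=cv2.INTER_CUBIC))
E
```

```text
[ 0.61723933 -0.1728605   0.03447904] [-2.81839793 -0.64860665  0.56906277] [-0.06479883  0.88510224  0.01394251] 0.0118954087653084
```

View pics/g8.png

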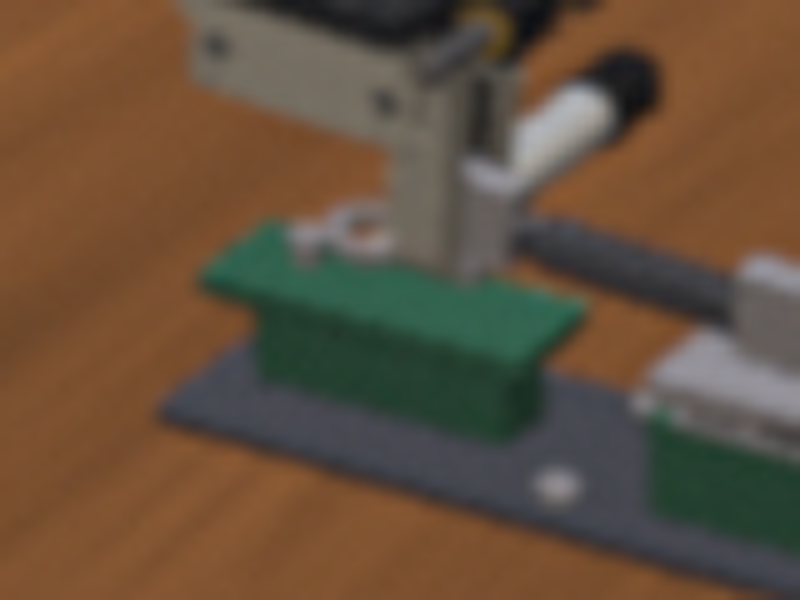

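The crop shows the pin seated and the eye at (360,230), lifted and just short of the post head at (310,240). The next stretch goes along the tilted spring axis.

move_arm:
  deltas: [0.004,0,0,0,0,0,0,0.008,0,0,0,0,0,0,0.012,0,0,0,0,0,0,0.012,0,0,0,0,0,0]

```text
t: 17.95
tool_pos: [0.6292, -0.1729, 0.0352]
orientation: [3.138, -0.015, 0.14]
force: [-4.3, -0.9, 0.9]
opening: 0.0118
gripper_force: 55.0
```

move_arm:
  deltas: [0.004,0,0,0,0,0,0,0.008,0,0,0,0,0,0,0.011,0,0,0,0,0,0,0.011,0,0,0,0,0,0]

```text
t: 18.45
tool_pos: [0.6394, -0.1729, 0.0358]
orientation: [3.138, -0.015, 0.138]
force: [-6.2, -0.8, -0.0]
opening: 0.012
gripper_force: 55.0
```

```bash
python3 - <<'E'
from h import *
s=robot.read_state(); print(s["tool_pos"],s["force"],s["wrist_torque"],s["opening"])
a,d=shot('side');u,v=296,177
cv2.imwrite('pics/g9.png',cv2.resize(a[v-25:v+35,u-60:u+20,::-1],(800,600),interpolation=cv2.INTER_CUBIC))
E
```

```text
[ 0.63938267 -0.17291394  0.03581202] [-6.23173321 -0.76977764 -0.02993686] [-0.16766878  1.76064442  0.03577454] 0.011974258531553022
```

View pics/g9.png

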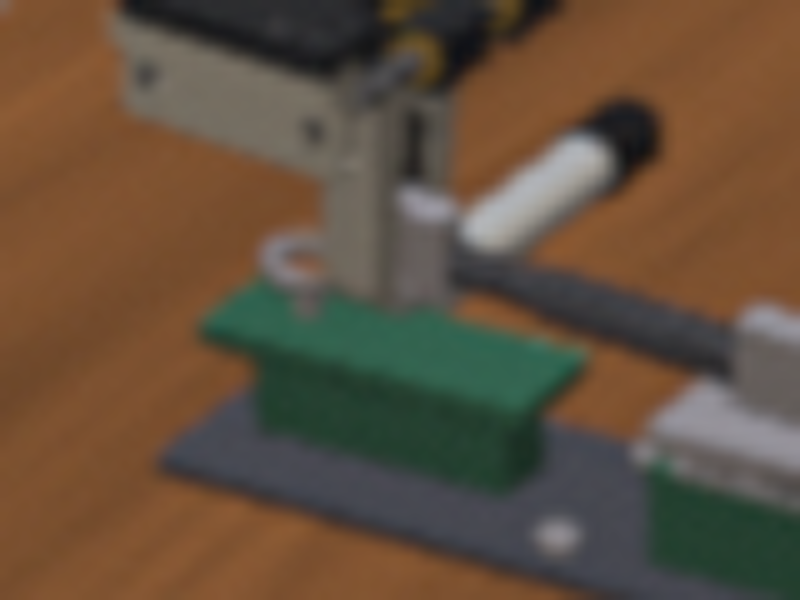

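```bash
python3 - <<'E'
from h import *
t=np.linspace(0,2*np.pi,73)
c=lambda X:((proj('side',X)-[236,152])+.5)*10-.5
P=onplane('side',[[236+(308+.5)/10-.5,152+(287+.5)/10-.5]],.0565)[0]; print('post',P)
for o in(-4,-2,0,2,4):
    q=[]
    for r in(.0145,.0095):
        R=np.c_[P[0]+o/1e3+r*np.cos(t),P[1]+r*np.sin(t),.067+0*t+.09*r*np.cos(t)]; k=c(R); q+=[k.min(0).round(),k.max(0).round()]
    print(o,q)
a,d=shot('side'); s=cv2.cvtColor(a,cv2.COLOR_RGB2GRAY)
np.set_printoptions(linewidth=200); print(s[172:184,258:276])
E
```

```text
post [ 0.66137809 -0.16901543  0.0565    ]
-4 [array([269., 234.]), array([367., 283.]), array([286., 243.]), array([350., 274.])]
-2 [array([263., 233.]), array([361., 282.]), array([280., 241.]), array([344., 273.])]
0 [array([258., 232.]), array([355., 280.]), array([275., 240.]), array([339., 272.])]
2 [array([252., 230.]), array([350., 279.]), array([269., 238.]), array([333., 270.])]
4 [array([246., 229.]), array([344., 277.]), array([263., 237.]), array([327., 269.])]
[[ 86  86  86  86  86  85  85  85  84  83  90 103 106 106 105  94  80  92]
 [ 87  86  84  85  83  85  86  87  87  84  92 104 105 106 104  95  79  85]
 [ 86  85  85  84  86  86  91  95  96  93  96 104 105 105 105  95  81  83]
 [ 85  84  84  85  92 103 111 112 112 109 105 105 106 105 104  94  82  83]
 [ 85  85  86  89 110 128 124 113 109 109 107 104 105 106 105  94  80  83]
 [ 85  86  86  92 117 130 115  96  94  97 101 104 105 105 105  95  82  84]
 [ 87  88  88  92 109 121 115 108 104  99 100 103 106 106 106  95  83  85]
 [ 88  90  90  88  93 110 123 126 118 109 103 101 103 105 104  94  83  85]
 [ 88  88  90  84  82  89  99 105 104  98  92  90  95 101 102  93  81  84]
 [ 86  85  84  81  79  77  79  87  90  86  80  77  81  87  90  86  79  82]
 [ 85  81  81  81  80  79  81  88  91  85  79  79  79  78  78  77  79  83]
 [ 84  81  81  81  81  81  82  88  90  87  82  80  80  80  79  79  79  82]]
```

The crop shows the eye ring, with its left edge at 259, above the post head at (308,287). The projections put the eye within about 1 mm of the post. I'll lower by tilting back.

move_arm:
  deltas: [0.0003,0,0.003,0,-0.022,0,0,-0.0005,0,0.006,0,-0.045,0,0,-0.0008,0,0.0075,0,-0.055,0,0,-0.0008,0,0.0075,0,-0.055,0,0]

```text
t: 19.05
tool_pos: [0.6392, -0.1729, 0.0281]
orientation: [-3.141, 0.015, -0.051]
force: [-7.9, 0.3, 1.3]
opening: 0.0116
gripper_force: 55.0
```

move_arm:
  deltas: [-0.0006,0,0.0024,0,-0.018,0,0,-0.0013,0,0.0045,0,-0.033,0,0,-0.0013,0,0.0045,0,-0.033,0,0,-0.0013,0,0.0045,0,-0.033,0,0]

```text
t: 19.55
tool_pos: [0.6383, -0.173, 0.0242]
orientation: [-3.141, 0.015, -0.001]
force: [-6.5, -0.2, 1.9]
opening: 0.0117
gripper_force: 55.0
```

```bash
python3 - <<'E'
from h import *
s=robot.read_state(); print(s["tool_pos"],s["force"],s["wrist_torque"],s["opening"],s["orientation"])
a,d=shot('side');u,v=296,177
g=cv2.cvtColor(a,cv2.COLOR_RGB2GRAY); np.set_printoptions(linewidth=200); print(g[172:190,256:276])
cv2.imwrite('pics/g10.png',cv2.resize(a[v-25:v+35,u-60:u+20,::-1],(800,600),interpolation=cv2.INTER_CUBIC))
E
```

```text
[ 0.63833589 -0.17296834  0.02417222] [-6.45735562 -0.24354361  1.88518647] [0.01268966 1.5609995  0.05025341] 0.01173484954715167 [-3.14128113e+00  1.51550693e-02 -1.07630754e-03]
[[ 88  88  87  86  85  85  86  87  87  89  94 100 105 105 106 104  96  84  71  49]
 [ 88  87  87  86  86  86  86  85  85  86  91  98 104 106 106 106  98  85  81  77]
 [ 87  87  86  87  86  85  85  86  87  88  91  99 104 105 106 107  97  88  99 115]
 [ 87  86  86  85  85  87  87  88  89  88  90  97 103 105 106 105  97  88 101 126]
 [ 86  85  85  87  86  88  89  89  90  88  87  96 105 105 106 106  96  84  89 107]
 [ 85  85  85  87  88  90  91  89  89  89  87  96 104 104 106 105  95  83  85  93]
 [ 86  86  87  88  90  90  89  89  91  97 101 105 107 105 106 106  96  84  86  91]
 [ 85  89  89  91  90  91  92  94 100 114 124 120 110 106 105 105  95  85  86  91]
 [ 89  89  89  90  89  91 105 113 113 125 132 126 113 106 105 104  95  84  85  91]
 [ 89  90  85  85  85  93 117 122 105 106 114 112 106 104 105 103  96  86  86  91]
 [ 90  89  85  82  80  86 113 125 113 107 109 108 105 105 106 103  97  88  86  91]
 [ 88  86  84  81  79  81  97 118 126 125 122 118 108 101 101 103  97  90  88  95]
 [ 78  75  76  78  79  81  86  95 104 105 104 101  93  85  87  91  91  88  90  99]
 [ 65  59  60  65  72  76  76  77  82  86  85  84  81  78  78  78  80  82  85  91]
 [ 74  65  58  57  59  59  60  66  72  76  78  79  82  81  82  81  80  80  82  85]
 [ 89  83  72  67  63  54  51  53  58  60  64  70  75  77  79  81  83  82  83  83]
 [ 90  87  85  84  75  60  51  51  52  53  55  57  60  61  66  74  77  78  80  80]
 [ 87  87  88  89  81  68  54  52  52  52  52  52  51  51  54  59  61  62  68  74]]
```

The camera budget for viewing is spent, so I'm working from pixel values. The head at (266,179.5) now stands inside the ring (rows 180–184), and the tool is back at its level grasp height, so the eye is down. I'll ease back until the post takes the load.

move_arm:
  deltas: [-0.001,0,0,0,0,0,0,-0.002,0,0,0,0,0,0,-0.003,0,0,0,0,0,0,-0.004,0,0,0,0,0,0,-0.004,0,0,0,0,0,0]

```text
t: 20.23
tool_pos: [0.6344, -0.1729, 0.0241]
orientation: [-3.141, 0.015, -0.002]
force: [-6.2, -0.2, 2.9]
opening: 0.0118
gripper_force: 55.0
```

move_arm:
  deltas: [-0.001,0,0,0,0,0,0,-0.002,0,0,0,0,0,0,-0.003,0,0,0,0,0,0,-0.003,0,0,0,0,0,0]

```text
t: 20.72
tool_pos: [0.6328, -0.1729, 0.0243]
orientation: [3.141, -0.015, 0.006]
force: [4.0, -0.9, -6.2]
opening: 0.0118
gripper_force: 55.0
```

move_arm:
  deltas: [0.001,0,0,0,0,0,0,0.001,0,0,0,0,0,0,0.001,0,0,0,0,0,0]

```text
t: 21.1
tool_pos: [0.6329, -0.1729, 0.0243]
orientation: [-3.141, 0.015, -0.003]
force: [0.2, -0.4, -3.8]
opening: 0.0115
gripper_force: 55.0
```

move_arm:
  deltas: [0,0,0.001,0,0,0,0,0,0,0.001,0,0,0,0.2,0,0,0.001,0,0,0,0.35,0,0,0,0,0,0,0.45,0,0,0,0,0,0,0.45,0,0,-0.03,0,0,0,0.45,0,0,-0.08,0,0,0,0.45,0,0,-0.13,0,0,0,0.45,0,0.06,-0.13,0,0,0,0.45,0,0.12,-0.13,0,0,0,0.45,0,0.15,-0.13,0,0,0,0.45,0,0.15,-0.13,0,0,0,0.45]
  squeeze: 10

```text
t: 22.6
tool_pos: [0.6304, -0.3255, 0.1539]
orientation: [3.141, -0.02, 0.003]
force: [1.1, 1.0, 0.3]
opening: 0.0419
gripper_force: 0.0
```

```bash
python3 - <<'E'
from h import *
s=robot.read_state(); print(s["tool_pos"],s["force"],s["opening"],s["t"])
np.set_printoptions(linewidth=220)
for n in('side','top'):
    a,d=shot(n)
    for l in('eye','eye_tab','coil','pin_tab','post_top'):
        for r in robot.recognise(n,l)[:4]:
            u=np.array(r["uv"]);X=world(n,u,d[int(u[1]),int(u[0])])[0]
            if X[1]<-.1 and X[0]>.4: print(n,l,u.round(1),round(r["confidence"],2),X.round(4))
    if n=='side': print(cv2.cvtColor(a,cv2.COLOR_RGB2GRAY)[172:190,256:282])
    # height profile along the frame centre line
    for x in np.arange(.485,.70,.01):
        p=proj(n,(x,-.1715,.07))[0].round().astype(int); print(n,round(x,3),world(n,p,d[p[1],p[0]])[0].round(3),end=';')
E
```

```text
[ 0.63044779 -0.32552919  0.15388758] [1.11164366 0.95329635 0.26535183] 0.04187009641863775 22.6
side eye [278.8 176.4] 0.55 [ 0.6165 -0.1676  0.0807]
side eye_tab [297.3 182.6] 0.66 [ 0.5575 -0.172   0.0729]
side eye_tab [277.8 178.4] 0.6 [ 0.6214 -0.1697  0.072 ]
side coil [296.6 182. ] 0.94 [ 0.5589 -0.1705  0.0752]
side pin_tab [292.7 181.3] 0.62 [ 0.5711 -0.1692  0.0751]
side post_top [295.4 197.7] 0.72 [ 0.5771 -0.195   0.0064]
[[ 89  88  86  88  87  87  86  87  86  85  86  88  90  90  90  93  94  97  98  97  96  93  91  88  86  87]
 [ 88  87  89  87  86  87  87  86  86  87  88  90  91  91  91  99 110 121 123 122 115 104  94  91  90 102]
 [ 89  87  87  85  86  86  86  87  88  90  90  90  90  90  92 105 126 142 149 150 144 129 120 118 120 130]
 [ 87  85  86  86  87  86  87  89  89  91  89  90  92  92  91  98 114 132 141 142 143 144 147 151 151 149]
 [ 87  86  88  87  87  87  90  90  90  90  90  90  92  92  93  95 100 103 105 106 116 130 140 143 142 136]
 [ 85  85  86  86  89  90  90  90  90  91  92  93  94  93  92  97 100  96  96  96  98 103 106 106 107 102]
 [ 86  87  87  89  
[... 2265 characters left out ...]
0.062];top 0.495 [ 0.493 -0.169  0.083];top 0.505 [ 0.502 -0.169  0.085];top 0.515 [ 0.512 -0.169  0.083];top 0.525 [ 0.524 -0.17   0.08 ];top 0.535 [ 0.535 -0.17   0.076];top 0.545 [ 0.544 -0.171  0.074];top 0.555 [ 0.553 -0.17   0.077];top 0.565 [ 0.564 -0.171  0.073];top 0.575 [ 0.574 -0.171  0.072];top 0.585 [ 0.583 -0.171  0.072];top 0.595 [ 0.596 -0.172  0.071];top 0.605 [ 0.605 -0.172  0.072];top 0.615 [ 0.613 -0.17   0.08 ];top 0.625 [ 0.622 -0.17   0.082];top 0.635 [ 0.632 -0.17   0.084];top 0.645 [ 0.642 -0.171  0.082];top 0.655 [ 0.662 -0.176  0.048];top 0.665 [ 0.67  -0.175  0.055];top 0.675 [ 0.683 -0.176  0.045];top 0.685 [ 0.709 -0.18  -0.001];top 0.695 [ 0.72  -0.181 -0.004];
```

The spring is level: the pin tab top is at about 84 mm and the eye tab top at about 82 mm. It is stretched about 22 mm, with the post head standing inside the ring and the robot clear.

```bash
python3 -c "
from plant import robot
print(robot.close_job())"
```

```text
the job is handed in; nothing more can be done
None
```

The spring is fitted and the job is handed in at about 23 s of the 59 s allowed; no verdict came back, but last readings put the pin fully down, the eye round the post below its head and about 22 mm of stretch. I viewed 12 pictures, two over the limit of 10.

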